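# Dock a motor slide against its hidden stop and clip it in place

### The job

Lift the motor slide by its motor, lay it in the dock's channel in front of the hood, motor end towards the hood and not yet under it, and let go. Then take or push it by its tail tab and slide it in under the hood, gently, until you feel it come up fully against the hidden stop. Last, fetch the sprung clip from its park and clip it well down over the dock's tall thin wall right behind the tab, within about 5 mm of it, so that the slide cannot back out; leave the other things where they are.

Things in the scene. Friction and masses are not known exactly. Their poses are not given: they have to be found in the camera images.
- slide: Motor slide, loose, 0.27 to 0.49 kg: aluminium plate 140 (x) x 50 (y) x 6 mm. Near its +x end a black and silver motor 42 x 42 mm, 34 tall (x 24 to 66, z 6 to 40; a 12 mm pulley on top up to z = 58). At its -x end (tail) an upright cross tab 8 thick (x -70 to -62), 50 wide, top at z = 40. Origin: centre of the plate's underside, z up. The +x end goes into the dock first.
- motor_mid (a point): centre of the slide's motor block, 23 mm over the plate's underside. Lift it here, fingers on its +x and -x faces (86 mm of bare plate lies between motor and tab); beside the dock's tall wall there is no room for fingers on its y faces.
- tab (a point): on the slide's tail tab, mid-thickness, mid-width, at its top edge (z = 40 mm over the plate's underside). The tab is 8 mm thick along x.
- dock: Motor dock, fixed: channel along x, 55 mm wide, floor at z = 8, open above from x = -210 mm to 0, under a black hood from 0 to 150 (opening up to z = 70, outer top 74). Low rail at y = -27.5, 8 thick, top z = 20; tall thin wall at y = 27.5 to 31.5, top z = 45. Origin: on the table, channel centre line, below the hood's mouth; +x into the hood, z up.
- hood_mouth (a point): middle of the hood's mouth (dock frame x = 0, y = 0, z = 39 mm). Out of sight, 48 to 80 mm beyond it and different each time, a fixed steel stop meets the front edge of the slide's plate; it must be found by feel. At the stop the motor is wholly under the hood and the tail tab still outside.
- wall_top (a point): a point on the top edge of the dock's tall thin wall, mid-thickness (dock frame x = -60, y = 29.5, z = 45 mm)
- clip: Sprung clip like a clothes peg standing jaws down, grey, 20 mm wide (x), 70 tall, 50 g. Origin: midway between the jaw tips; z up to the levers; jaws and levers move along y. Jaws 7 thick, 30 long; an edge enters up to 30 deep. Starts clipped on the park's edge. While squeezed its frame leans about 0.2 rad about x, since it belongs to the +y half.
- levers (a point): in the clip's mid-plane, 60 mm above the jaw tips: squeeze the levers here, along the clip's y. Over their outer faces they measure 34 mm at the top at rest; about 10 N squeezes them fully, to about 16 mm, and opens the jaw tips to about 17 mm.
- clip_arm (a joint): opening of the sprung clip, rad: 0 closed on a 4 mm edge, 0.42 fully squeezed open
- park: Clip park, fixed: a steel foot 70 x 60 x 6 mm with an upright aluminium edge along x, 4 mm thick, 70 mm long, top at z = 45 mm, over its middle. Origin: centre of its underside. The clip starts at the middle of this edge, its jaws 16 mm over it.
- spare_motor: bystander: a bare motor, 42 mm square and 34 mm tall, with no plate under it; a small pulley on top
- spare_carriage: bystander: low steel rail carriage 57 x 27 x 10 mm
- parts_tray: bystander: black open tray 100 x 140 x 35 mm with compartments
- driver: bystander: screwdriver 200 mm long, lying
- solvent_tin: bystander: upright tin, 84 mm diameter, 130 mm tall
- carton: bystander: small cardboard box 90 x 60 x 35 mm
- spool: bystander: white upright cylinder, 60 mm diameter, 50 mm tall
Things that resemble listed ones, but are neither listed nor needed, are in the scene too. Leave any red or turquoise look-alike of the slide alone.

How it is judged:
By the outcome, as a careful person would: the job done as asked, in the order asked, and still so for the second after the job is handed in, with the robot touching nothing.
It also fails if it takes over 67 s, if anything falls off the work surface, if the arm or the gripper's body presses on something with over 40 N, if the wrist force passes 120 N, or if a joint passes its speed limit or range.

### The arm

A 6-joint arm with a two-finger parallel gripper is mounted at the origin on the work surface. World frame = base frame: x ahead of the robot, y to its left, z up, the work surface at z = 0. Lengths are in m, angles in degrees, forces in N, time in s.
With the tool pointing down it reaches from about 0.375 to 0.9 m from the base axis. Payload 3.1 kg.
Tool frame: the origin (TCP) lies on the centre line of the jaws, within the pads' length; the fingertips stand 19 mm ahead of it and the grasp point (between the pads) is the TCP (tips_ahead is the distance from the TCP to the fingertips, in m); z points along the fingers, y is the line along which they close (so a half turn about z gives the same grasp; the last joint's range is limited). The gripper opens to 87 mm and grips with 3 to 60 N. Pads are 19 mm wide; open, the fingers measure 117 mm over their backs; the gripper's body (75 mm by 190 mm) begins 51 mm behind the grasp point.
Start: joints at [-82.019, 30.224, 82.088, -0, 67.689, -10.227], TCP at [0.195, -0.594, 0.242] pointing down, gripper open.
Joint ranges: [-176.69, 176.69], [-43.24, 126.21], [12.49, 139.97], [-82, 262], [0, 151.66], [-163.58, 163.58]. Speed limits (degrees/s): [159.86, 159.86, 180, 180, 180, 180].

### API

Orientations are given as a 3x3 rotation matrix whose columns are the frame's x, y, z axes.
In Python, from rig import read_state, capture, hand_in, trace, landmark_of, tips_ahead gives the robot as it stands.
- The arm moves only by the shell command python3 -m jog 'ROWS'. ROWS is JSON, a list of rows, each an object of numbers: "tx", "ty", "tz": the shift along the tool's x, y, z in cm; "roll": the turn about the tool's z in rad; "jaw": the opening, from 0 (shut) to 1 (fully open). A call has 1 to 8 rows; each row shifts and turns the commanded pose from where the row before left it, along the tool's axes as they then stand; what a row does not reach is not made up. A row lasts 1/10 s, in which the tool goes at most 50 mm and 8.59 degrees, less where a joint would pass 70% of its speed; a pose out of reach is approached as far as the arm can. A call with a gripper value outside its range is refused whole. The fingers move at their own pace and stop on an object; the grip force is fixed at half the most. Time passes only in rows, so rows that do not move let the fingers close. It gives the time, the measured TCP pose, the force, the opening and the grip force at its end, in the units of the state.
- read_state(): the state, without advancing time (a new reading comes with each control period).
- capture(name): name is "side" or "top"; returns a dict with "img" (400x640x3 uint8, red, green, blue), "vertical_fov" (degrees; the focal length in pixels is half the picture's height over the tangent of half this angle, whatever the lens; pixels are square), "cx", "cy" (the principal point, pixels), "k1" (the pictures are not rectified: a ray, as slopes to the right and down, at radius r is drawn at 1 + k1 r^2 times it, then the intrinsics apply), "cam_to_world" (4x4, takes a point from camera to world coordinates). Camera axes: x right, y up, looking along -z (the intrinsics and any distortion apply to the point x, -y, -z); pixel columns grow to the right and rows downward; lengths in m; the calibration is good to about 2 mm. A picture is of the moment at which its call begins. There is no depth.
- hand_in(): hands the job in; it is judged then, once.
Trained networks look in the newest picture that a camera, given by its name, has taken for a name from the list of things; names that differ only in an ending like _2 or _b are one class to them, and where a whole thing is asked for, a point or a joint stands for the part that bears it (a point fixed in the world has none). Each returns a list of dicts, best first, with "p" (0 to 1); they miss things now and then, are a little off and sometimes report something else, mostly with a low value. They report only what shows in the picture. A call takes as long as a camera call. They do not tell look-alikes from the thing itself.
- trace(camera, thing): "pixels" (400x640 bool, what is visible of it) and "bbox" ([left, top, width, height] in pixels, round what is visible of it).
- landmark_of(camera, thing): "point" ([row, column] in pixels: a listed point, or the origin of a listed thing).
The state is a dict: "time_s": time; "joint_positions": joint angles; "qvel": joint speeds; "tau": joint torques, N m; "position": TCP position; "tcp_rot": TCP orientation; "force": force on the tool from outside, world axes, zero at the start; "moment": the same for the moment, N m; "opening": opening from 0.0 (shut) to 1.0 (fully open); "grasp_force": force on a finger pad.
Only numpy, scipy, OpenCV 4.12 (cv2) and the standard library are available. Lean on these libraries where they do the work, as an engineer would, in place of code of your own. Each camera call takes 0.05 s, during which the arm holds its last target. There are 200 camera calls.

## Working session

There is one attempt and no reset: what is moved stays moved. The work goes in short steps, Python scripts to look and compute and a shell command to move; the robot and the scene stay as the last step left them, time stands still between calls to the robot, and variables do not carry over. Pictures are saved under pics/ and viewed, at most 10 in all, crops included, and the job is handed in when it is done.

```bash
mkdir -p pics; ls; cat > h.py <<'E'
import numpy as np, cv2
from rig import *
def K(c):
    h,w=c["img"].shape[:2]; f=h/2/np.tan(np.radians(c["vertical_fov"])/2); return f
def proj(c,P):
    P=np.atleast_2d(P); M=np.linalg.inv(np.array(c["cam_to_world"])); q=P@M[:3,:3].T+M[:3,3]
    s=np.c_[q[:,0]/-q[:,2],-q[:,1]/-q[:,2]]; r2=(s**2).sum(1,keepdims=True); s=s*(1+c["k1"]*r2)
    return s*K(c)+[c["cx"],c["cy"]]   # u,v
def ray(c,u,v):
    d=np.array([(u-c["cx"])/K(c),(v-c["cy"])/K(c)]); s=d.copy()
    for _ in range(30): s=d/(1+c["k1"]*(s@s))
    M=np.array(c["cam_to_world"]); return M[:3,3], M[:3,:3]@np.array([s[0],-s[1],-1])
def atz(c,u,v,z):
    o,d=ray(c,u,v); return o+d*(z-o[2])/d[2]
def tri(rs):
    A=0;b=0
    for o,d in rs:
        d=d/np.linalg.norm(d); Q=np.eye(3)-np.outer(d,d); A=A+Q; b=b+Q@o
    return np.linalg.solve(A,b)
E
python3 - <<'E'
from h import *
np.set_printoptions(precision=3,suppress=True)
C={}
for n in("side","top"):
    c=capture(n);C[n]=c;cv2.imwrite(f"pics/{n}0.png",c["img"][:,:,::-1]);print(n,c["vertical_fov"],c["k1"],np.array(c["cam_to_world"]))
for t in["slide","motor_mid","tab","dock","hood_mouth","wall_top","clip","levers","park"]:
    for n in C:
        print(t,n,[(round(d["p"],2),np.round(d["point"],1).tolist()) for d in landmark_of(n,t)][:4])
print(read_state())
E
```

```text
pics
side 43.173730278408456 -0.10146452227940056 [[-0.92   0.225 -0.319  0.109]
 [-0.391 -0.541  0.745  1.049]
 [-0.005  0.81   0.586  0.903]
 [ 0.     0.     0.     1.   ]]
top 53.78183004958038 -0.06276651357675542 [[-0.02   0.989 -0.149  0.356]
 [-1.    -0.02   0.002 -0.008]
 [-0.001  0.149  0.989  1.279]
 [ 0.     0.     0.     1.   ]]
slide side [(0.89, [308.8, 355.9]), (0.77, [373.7, 309.1]), (0.67, [164.9, 366.7]), (0.6, [279.8, 288.4])]
slide top [(0.93, [259.7, 163.9]), (0.92, [214.9, 232.6]), (0.88, [267.6, 219.4])]
motor_mid side [(0.88, [348.7, 305.8]), (0.86, [321.4, 355.6])]
motor_mid top [(0.74, [272.8, 213.0]), (0.68, [255.1, 171.6]), (0.66, [197.1, 229.2])]
tab side [(0.82, [391.9, 313.0]), (0.75, [277.1, 315.1]), (0.58, [280.1, 349.9])]
tab top [(0.89, [229.8, 228.2]), (0.65, [257.7, 239.2]), (0.65, [268.6, 142.7])]
dock side [(0.76, [208.9, 286.3])]
dock top [(0.88, [172.1, 316.2]), (0.41, [235.1, 229.1])]
hood_mouth side [(0.68, [197.6, 292.2])]
hood_mouth top [(0.65, [166.1, 318.3]), (0.21, [232.4, 229.2])]
wall_top side [(0.62, [209.5, 303.1])]
wall_top top [(0.78, [184.7, 301.2])]
clip side [(0.45, [161.9, 369.6])]
clip top [(0.69, [187.7, 305.6]), (0.43, [213.7, 401.5])]
levers side [(0.72, [164.6, 369.7]), (0.43, [147.6, 367.3])]
levers top [(0.44, [212.0, 410.5])]
park side [(0.75, [168.5, 365.2])]
park top [(0.83, [217.6, 402.4])]
{'time_s': 1.0, 'joint_positions': array([-82.019,  30.222,  82.088,   0.001,  67.689, -10.227]), 'qvel': array([ 0.055, -0.015,  0.002, -0.058, -0.042, -0.085]), 'tau': array([ -0.   , -44.002, -17.699,   0.063,   0.05 ,   0.   ]), 'position': array([ 0.195, -0.594,  0.242]), 'tcp_rot': array([[ 0.95 ,  0.312,  0.   ],
       [ 0.312, -0.95 , -0.   ],
       [ 0.   ,  0.   , -1.   ]]), 'force': array([ 0.234, -0.571,  0.604]), 'moment': array([0.025, 0.037, 0.037]), 'grasp_force': 0.0, 'opening': 0.9976386630852426}
```

View pics/side0.png

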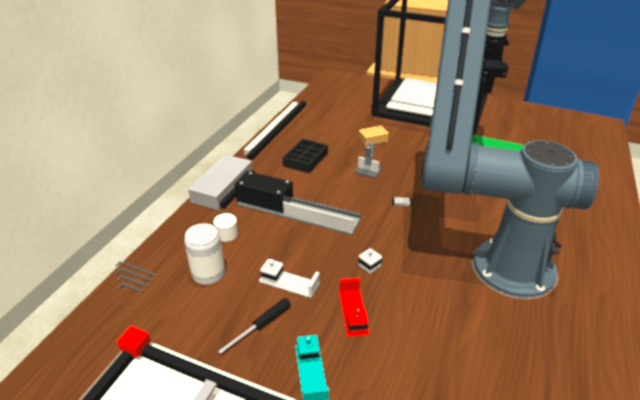

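View pics/top0.png

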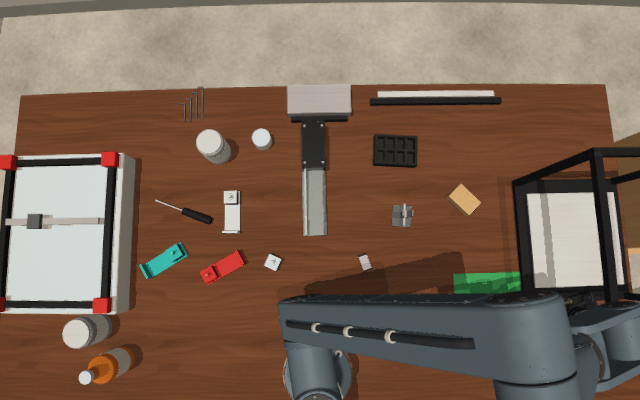

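The top view shows the slide (plain aluminium plate, motor up) at about column 232, rows 190–233. The dock is at column 315, with its hood at rows 120–168, and the park and clip are at (402, 215). The red and turquoise look-alikes are at (222, 267) and (163, 260). In the side view the slide is at (290, 278), the dock at (290, 200) and the clip at (368, 160).

Next I'll fit silhouettes to get the poses.

```bash
cat >> h.py <<'E'
def bx(x0,x1,y0,y1,z0,z1): return np.array([[x,y,z] for x in(x0,x1) for y in(y0,y1) for z in(z0,z1)])/1000.
MODEL=dict(slide=[bx(-70,70,-25,25,0,6),bx(24,66,-21,21,6,40),bx(39,51,-6,6,40,58),bx(-70,-62,-25,25,6,40)],
 dock=[bx(-210,150,-35.5,31.5,0,8),bx(-210,150,-35.5,-27.5,0,20),bx(-210,150,27.5,31.5,0,45),bx(0,150,-35.5,31.5,0,74)],
 park=[bx(-35,35,-30,30,0,6),bx(-35,35,-2,2,6,45)])
def xf(P,q,z=0):
    c,s=np.cos(q[2]),np.sin(q[2]); return P@np.array([[c,s,0],[-s,c,0],[0,0,1]])+[q[0],q[1],z]
S=4
def sil(c,name,q,z=0):
    m=np.zeros((400*S,640*S),np.uint8)
    for b in MODEL[name]:
        p=(proj(c,xf(b,q,z))+.5)*S-.5
        cv2.fillConvexPoly(m,cv2.convexHull(np.round(p).astype(np.int32)),255)
    return cv2.resize(m,(640,400),interpolation=cv2.INTER_AREA)/255.
def fit(name,cms,q0,z=0):
    from scipy.optimize import minimize
    def f(q): 
        t=0
        for c,m in cms:
            s=sil(c,name,q,z); t+=np.abs(s-m).sum()/m.sum()
        return t
    best=None
    for k in range(3):
        sx=np.array(q0)+np.array([[0,0,0],[.012,0,0],[0,.012,0],[0,0,.1]])/(k+1)
        r=minimize(f,q0,method="Nelder-Mead",options=dict(initial_simplex=sx,xatol=1e-5,fatol=1e-5)); q0=r.x
    return r.x,r.fun
E
python3 - <<'E'
from h import *
np.set_printoptions(precision=4,suppress=True)
C={n:capture(n) for n in("side","top")}
import pickle
near={"slide":{"side":(290,278),"top":(232,212)},"dock":{"side":(280,205),"top":(315,165)},"park":{"side":(368,165),"top":(402,215)}}
q0={"slide":(0.47,.25,0),"dock":(0.6,0,0),"park":(0.47,-.24,0)}
for t in near:
    ms={}
    for n in C:
        best=None
        for d in trace(n,t):
            x,y,w,h=d["bbox"];e=np.hypot(x+w/2-near[t][n][0],y+h/2-near[t][n][1])
            if best is None or e<best[0]: best=(e,d)
        print(t,n,best[0],best[1]["p"],best[1]["bbox"]); ms[n]=best[1]["pixels"].astype(float)
    u,v=near[t]["top"]; a=atz(C["top"],u,v,.02); g=(a[0],a[1],0)
    for cams in (("side","top"),("top",),("side",)):
        q,e=fit(t,[(C[n],ms[n]) for n in cams],g); print(t,cams,q,round(e,3))
    q,e=fit(t,[(C[n],ms[n]) for n in C],g)
    for n in C: # overlay
        s=sil(C[n],t,q)>.5; im=C[n].setdefault("ov",C[n]["img"].copy()); k=cv2.findContours(s.astype(np.uint8),0,1)[0]; cv2.drawContours(im,k,-1,(255,0,255),1)
a=C["top"]["ov"][100:300,170:470];b=C["side"]["ov"][120:320,170:470]
cv2.imwrite("pics/ov.png",np.vstack([cv2.resize(a,None,fx=1.5*1,fy=1.5)for a in(a,b)])[:,:,::-1])
E
```

```text
slide side 0.9124143795447162 0.55 [259.2, 257.2, 63.4, 41.3]
slide top 1.5132745950421578 0.77 [222.9, 193.9, 18.6, 39.2]
slide ('side', 'top') [0.5137 0.2684 0.004 ] 0.212
slide ('top',) [0.5146 0.2697 0.0221] 0.109
slide ('side',) [ 0.5135  0.2673 -0.0181] 0.094
dock side 16.2838109790061 0.8 [233.4, 172.3, 125.6, 62.1]
dock top 11.973512433701304 0.61 [304.2, 119.0, 23.1, 115.9]
dock ('side', 'top') [ 0.645   0.0003 -0.0053] 0.142
dock ('top',) [ 0.645  -0.0002 -0.0074] 0.081
dock ('side',) [0.6447 0.0004 0.004 ] 0.06
park side 1.0688779163215893 0.52 [354.1, 154.2, 28.2, 23.7]
park top 1.6401219466856816 0.68 [393.1, 204.0, 15.8, 24.6]
park ('side', 'top') [ 0.4903 -0.2831 -0.0479] 0.459
park ('top',) [ 0.4902 -0.2825 -0.0513] 0.267
park ('side',) [ 0.4917 -0.2861 -0.0823] 0.167
```

View pics/ov.png

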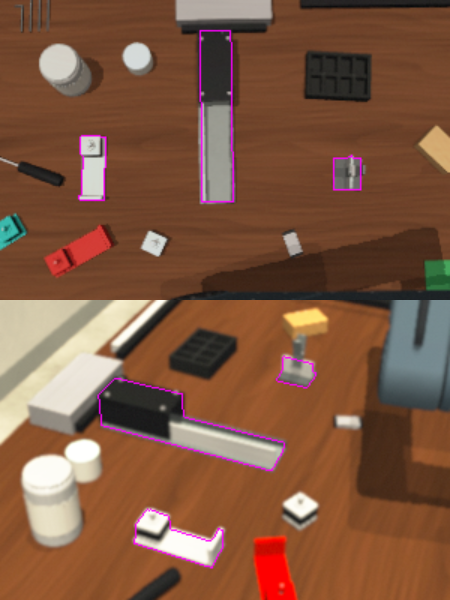

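```bash
cat > d.py <<'E'
import sys; from h import *
# usage: d.py x y z headingdeg(of tool x) -> tool shifts in cm, roll in rad
s=read_state(); p=s["position"];R=s["tcp_rot"]
h=np.degrees(np.arctan2(R[1,0],R[0,0]))
print("t",round(s["time_s"],2),"p",np.round(p*1e3,1),"head",round(h,2),"tilt",np.round(R[:2,2],4),"F",np.round(s["force"],2),"open",round(s["opening"],3),"gf",round(s["grasp_force"],1))
if len(sys.argv)>3:
    a=np.array(list(map(float,sys.argv[1:4])))/1e3; print("shift cm",np.round(R.T@(a-p)*100,2))
if len(sys.argv)>4: print("roll",round(np.radians((h-float(sys.argv[4])+180)%360-180),4))
E
python3 -m jog '[{"roll":-0.1392},{"roll":-0.1392},{"roll":-0.1392},{"roll":-0.1392},{"roll":-0.1392},{"roll":-0.1392},{"roll":-0.1392},{"roll":-0.1392}]'
python3 -m jog '[{"roll":-0.1392},{"tx":2,"ty":1}]'
python3 d.py 559 268 242 90
```

```text
t 1.4 p [ 195.3 -593.7  241.5] head 18.21 tilt [-0.  0.] F [ 0.16 -0.82  0.74] open 1.002 gf 0.0
shift cm [ 6.147e+01 -7.048e+01 -4.000e-02]
roll -1.2529$[0]: bad value
$[0]: bad value
```

```bash
python3 -m jog '[{"tx":0,"ty":0,"tz":0,"roll":-0.1392,"jaw":1}]'; python3 -m jog '[{"roll":-0.1392,"jaw":1}]'; python3 d.py 559 268 242 90
```

```text
time_s: 1.5
position: [0.1954, -0.5937, 0.2416]
tcp_rot: [[0.896, 0.444, 0.0], [0.444, -0.896, -0.0], [0.0, 0.0, -1.0]]
force: [-0.2, -0.3, -0.3]
opening: 0.999
grasp_force: 0.0
t 1.5 p [ 195.4 -593.7  241.6] head 26.38 tilt [ 0.0001 -0.0001] F [-0.16 -0.33 -0.34] open 0.999 gf 0.0
shift cm [ 7.086e+01 -6.104e+01 -5.000e-02]
roll -1.1104$[0]: bad value
```

```bash
python3 -m jog '[{"tx":0,"ty":0,"tz":0,"roll":-0.1392,"jaw":1},{"tx":0,"ty":0,"tz":0,"roll":-0.1392,"jaw":1},{"tx":0,"ty":0,"tz":0,"roll":-0.1392,"jaw":1},{"tx":0,"ty":0,"tz":0,"roll":-0.1392,"jaw":1},{"tx":0,"ty":0,"tz":0,"roll":-0.1392,"jaw":1},{"tx":0,"ty":0,"tz":0,"roll":-0.1392,"jaw":1},{"tx":0,"ty":0,"tz":0,"roll":-0.1392,"jaw":1},{"tx":0,"ty":0,"tz":0,"roll":-0.1392,"jaw":1}]' >/dev/null
python3 -m jog '[{"tx":2,"ty":1,"tz":0,"roll":0,"jaw":1},{"tx":4.3,"ty":1.8,"tz":0,"roll":0,"jaw":1},{"tx":4.3,"ty":1.8,"tz":0,"roll":0,"jaw":1},{"tx":4.3,"ty":1.8,"tz":0,"roll":0,"jaw":1},{"tx":4.3,"ty":1.8,"tz":0,"roll":0,"jaw":1},{"tx":4.3,"ty":1.8,"tz":0,"roll":0,"jaw":1},{"tx":4.3,"ty":1.8,"tz":0,"roll":0,"jaw":1},{"tx":4.3,"ty":1.8,"tz":0,"roll":0,"jaw":1}]'
python3 d.py 559 268 242 90
```

```text
time_s: 3.1
position: [0.3319, -0.2712, 0.2418]
tcp_rot: [[0.001, 1.0, 0.001], [1.0, -0.001, -0.001], [-0.001, 0.001, -1.0]]
force: [0.5, -0.7, 1.0]
opening: 1.003
grasp_force: 0.0
t 3.1 p [ 331.9 -271.2  241.8] head 89.94 tilt [ 0.0007 -0.0007] F [ 0.52 -0.7   1.  ] open 1.003 gf 0.0
shift cm [ 5.394e+01  2.266e+01 -4.000e-02]
roll -0.001
```

```bash
python3 -m jog '[{"tx":4.3,"ty":1.8,"tz":0,"roll":0,"jaw":1},{"tx":4.3,"ty":1.8,"tz":0,"roll":0,"jaw":1},{"tx":4.3,"ty":1.8,"tz":0,"roll":0,"jaw":1},{"tx":4.3,"ty":1.8,"tz":0,"roll":0,"jaw":1},{"tx":4.3,"ty":1.8,"tz":0,"roll":0,"jaw":1},{"tx":4.3,"ty":1.8,"tz":0,"roll":0,"jaw":1},{"tx":4.3,"ty":1.8,"tz":0,"roll":0,"jaw":1},{"tx":4.3,"ty":1.8,"tz":0,"roll":0,"jaw":1}]' >/dev/null
python3 -m jog '[{"tx":4.3,"ty":1.8,"tz":0,"roll":0,"jaw":1},{"tx":4.3,"ty":1.8,"tz":0,"roll":0,"jaw":1},{"tx":4.3,"ty":1.8,"tz":0,"roll":0,"jaw":1},{"tx":4.3,"ty":1.8,"tz":0,"roll":0,"jaw":1},{"tx":2.5,"ty":1.1,"tz":0,"roll":0,"jaw":1},{"tx":0,"ty":0,"tz":4,"roll":0,"jaw":1},{"tx":0,"ty":0,"tz":4,"roll":0,"jaw":1},{"tx":0,"ty":0,"tz":2,"roll":0,"jaw":1}]' >/dev/null
python3 -m jog '[{"tx":0,"ty":0,"tz":0,"roll":0,"jaw":1}]' >/dev/null
python3 d.py 559 268 30 90
python3 - <<'E'
from h import *
c=capture("side");cv2.imwrite("pics/s1.png",cv2.resize(c["img"][180:330,200:400],None,fx=3,fy=3)[:,:,::-1])
E
```

```text
t 4.8 p [556.  267.7 138. ] head 90.0 tilt [-0.0077 -0.0021] F [-0.29 -0.18 -0.15] open 1.004 gf 0.0
shift cm [ 0.05  0.39 10.8 ]
roll 0.0001
```

View pics/s1.png

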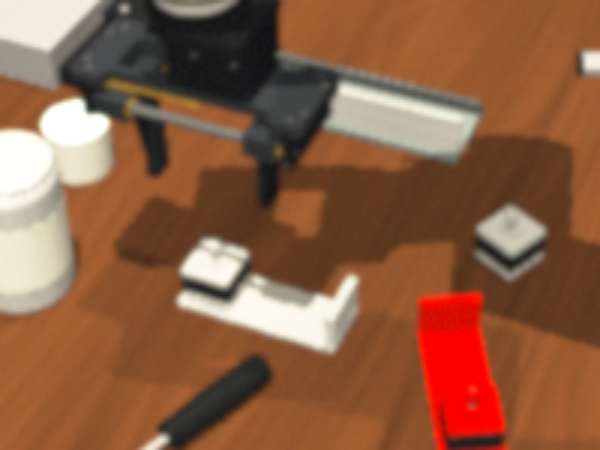

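Gripper stands over the slide (motor in the crop at (215, 265)), fingers fore and aft of it. I'll check clearance to the tin at crop (0, 230) before going down.

```bash
python3 - <<'E'
from h import *
c=capture("top"); s=capture("side")
for n,cc in(("top",c),("side",s)):
  for t in("solvent_tin","spool"):
    for d in landmark_of(n,t)[:2]: print(n,t,d["p"],np.round(atz(cc,d["point"][1],d["point"][0],0.0),3))
E
python3 d.py 559 268 30 90
```

```text
top solvent_tin 0.6 [0.719 0.325 0.   ]
top spool 0.58 [0.758 0.175 0.   ]
side solvent_tin 0.77 [0.705 0.327 0.   ]
side spool 0.62 [0.351 0.129 0.   ]
side spool 0.6 [0.756 0.164 0.   ]
t 5.15 p [559.5 268.4 143.3] head 89.98 tilt [0.0031 0.0009] F [-0.15 -0.31  0.58] open 0.999 gf 0.0
shift cm [-0.05 -0.09 11.33]
roll -0.0003
```

```bash
python3 -m jog '[{"tx":0,"ty":0,"tz":3,"roll":0,"jaw":1},{"tx":0,"ty":0,"tz":3,"roll":0,"jaw":1},{"tx":0,"ty":0,"tz":2.5,"roll":0,"jaw":1},{"tx":0,"ty":0,"tz":1.5,"roll":0,"jaw":1},{"tx":0,"ty":0,"tz":0.8,"roll":0,"jaw":1},{"tx":0,"ty":0,"tz":0.4,"roll":0,"jaw":1},{"tx":0,"ty":0,"tz":0,"roll":0,"jaw":1},{"tx":0,"ty":0,"tz":0,"roll":0,"jaw":1}]'; python3 d.py 559 268 30 90
python3 -m jog '[{"tx":0,"ty":0,"tz":0,"roll":0,"jaw":0.6},{"tx":0,"ty":0,"tz":0,"roll":0,"jaw":0.4},{"tx":0,"ty":0,"tz":0,"roll":0,"jaw":0.3},{"tx":0,"ty":0,"tz":0,"roll":0,"jaw":0.3},{"tx":0,"ty":0,"tz":0,"roll":0,"jaw":0.3},{"tx":0,"ty":0,"tz":0,"roll":0,"jaw":0.3}]'; python3 d.py
```

```text
time_s: 5.95
position: [0.5593, 0.2685, 0.0306]
tcp_rot: [[0.0, 1.0, 0.002], [1.0, -0.0, 0.001], [0.001, 0.002, -1.0]]
force: [-0.7, -0.1, -0.7]
opening: 1.0
grasp_force: 0.0
t 5.95 p [559.3 268.5  30.6] head 89.99 tilt [0.002  0.0006] F [-0.68 -0.05 -0.65] open 1.0 gf 0.0
shift cm [-0.05 -0.03  0.06]
roll -0.0002
time_s: 6.55
position: [0.5585, 0.2682, 0.0295]
tcp_rot: [[0.0, 1.0, -0.0], [1.0, -0.0, -0.0], [-0.0, -0.0, -1.0]]
force: [0.1, 0.0, 0.5]
opening: 0.541
grasp_force: 0.0
t 6.55 p [558.5 268.2  29.5] head 89.99 tilt [-0.0001 -0.    ] F [0.12 0.03 0.47] open 0.541 gf 0.0
```

```bash
python3 -m jog '[{"tx":0,"ty":0,"tz":0,"roll":0,"jaw":0.3},{"tx":0,"ty":0,"tz":0,"roll":0,"jaw":0.3},{"tx":0,"ty":0,"tz":0,"roll":0,"jaw":0.3}]' >/dev/null; python3 d.py
python3 -m jog '[{"tx":0,"ty":0,"tz":-0.5,"roll":0,"jaw":0.3},{"tx":0,"ty":0,"tz":-1.5,"roll":0,"jaw":0.3},{"tx":0,"ty":0,"tz":-2.5,"roll":0,"jaw":0.3},{"tx":0,"ty":0,"tz":-2.5,"roll":0,"jaw":0.3},{"tx":0,"ty":0,"tz":-2,"roll":0,"jaw":0.3},{"tx":0,"ty":0,"tz":-1,"roll":0,"jaw":0.3}]'; python3 d.py 570 0.7 130 90
```

```text
t 6.85 p [558.4 268.3  29.5] head 89.99 tilt [-0.0002 -0.    ] F [-0.55 -1.34 -0.45] open 0.48 gf 30.0
time_s: 7.45
position: [0.5595, 0.2686, 0.1325]
tcp_rot: [[0.0, 1.0, 0.004], [1.0, -0.0, 0.001], [0.001, 0.004, -1.0]]
force: [-0.2, 0.6, -4.0]
opening: 0.481
grasp_force: 30.0
t 7.45 p [559.5 268.6 132.5] head 89.99 tilt [0.004  0.0011] F [-0.25  0.56 -4.04] open 0.481 gf 30.0
shift cm [-26.79   1.05   0.22]
roll -0.0002
```

```bash
python3 -m jog '[{"tx":-2,"ty":0.1,"tz":0,"roll":0,"jaw":0.3},{"tx":-4,"ty":0.15,"tz":0,"roll":0,"jaw":0.3},{"tx":-4.5,"ty":0.2,"tz":0,"roll":0,"jaw":0.3},{"tx":-4.5,"ty":0.2,"tz":0,"roll":0,"jaw":0.3},{"tx":-4.5,"ty":0.2,"tz":0,"roll":0,"jaw":0.3},{"tx":-4,"ty":0.2,"tz":0,"roll":0,"jaw":0.3},{"tx":-2.3,"ty":0.1,"tz":0,"roll":0,"jaw":0.3},{"tx":-1,"ty":0,"tz":0,"roll":0,"jaw":0.3}]'>/dev/null
python3 -m jog '[{"tx":0,"ty":0,"tz":3,"roll":0,"jaw":0.3},{"tx":0,"ty":0,"tz":1,"roll":0,"jaw":0.3},{"tx":0,"ty":0,"tz":0,"roll":0,"jaw":0.3},{"tx":0,"ty":0,"tz":0,"roll":0,"jaw":0.3},{"tx":0,"ty":0,"tz":0,"roll":0,"jaw":0.3}]' >/dev/null; python3 d.py 570 0.7 38.5 90
python3 - <<'E'
from h import *
np.set_printoptions(precision=4,suppress=True)
c=capture("side"); s=read_state();p=s["position"]
cv2.imwrite("pics/s2.png",cv2.resize(c["img"][140:260,210:380],None,fx=4,fy=4)[:,:,::-1])
for t in("tab","slide"):
  for d in landmark_of("side",t)[:4]:
    z=p[2]-.030+(.04 if t=="tab" else 0); print(t,d["p"],d["point"],atz(c,d["point"][1],d["point"][0],z))
E
```

```text
t 8.75 p [570.5   0.9  90.4] head 90.06 tilt [ 0.0015 -0.0002] F [-0.58 -0.17 -3.12] open 0.483 gf 30.0
shift cm [-0.02 -0.06  5.19]
roll 0.001
tab 0.7 [194.0, 349.0] [ 0.4593 -0.0096  0.1005]
tab 0.68 [388.6, 313.2] [0.3162 0.5746 0.1005]
slide 0.95 [374.9, 309.3] [0.3452 0.5262 0.0605]
slide 0.74 [310.5, 352.1] [0.324  0.3414 0.0605]
slide 0.56 [199.7, 325.7] [ 0.5279 -0.0115  0.0605]
```

View pics/s2.png

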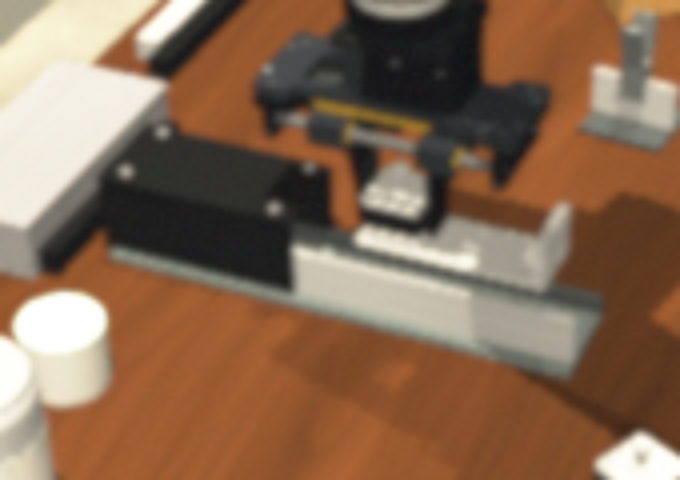

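The slide hangs over the dock channel, with the tab at crop (555, 245) and the plate right of the hood. The landmark suggests a y offset of about −10 mm, which I'll check with an overlay.

```bash
python3 - <<'E'
from h import *
c=capture("side"); p=read_state()["position"]; z=p[2]-.0295
print(p)
out=[]
E8=[(0,1),(0,2),(0,4),(1,3),(1,5),(2,3),(2,6),(3,7),(4,5),(4,6),(5,7),(6,7)]
big=cv2.resize(c["img"][170:235,285:370],None,fx=7,fy=7,interpolation=cv2.INTER_CUBIC)
for y in(.0009,-.0085):
    im=big.copy()
    for b in MODEL["slide"][:1]+MODEL["slide"][3:]:
        q=(proj(c,xf(b,(p[0]-.045,y,0),z))-[285,170]+.5)*7-.5
        for i,j in E8: cv2.line(im,tuple(np.int32(q[i])),tuple(np.int32(q[j])),(255,0,255),1)
    b=MODEL["dock"][2]; q=(proj(c,xf(b,(.645,.0003,-.005)))-[285,170]+.5)*7-.5
    for i,j in E8: cv2.line(im,tuple(np.int32(q[i])),tuple(np.int32(q[j])),(0,255,0),1)
    out.append(im)
o=np.vstack(out); o=cv2.resize(o,None,fx=.66,fy=.66,interpolation=cv2.INTER_AREA); print(o.shape); cv2.imwrite("pics/s3.png",o[:,:,::-1])
E
```

```text
[5.70354353e-01 4.48954374e-04 9.02717320e-02]
(601, 393, 3)
```

View pics/s3.png

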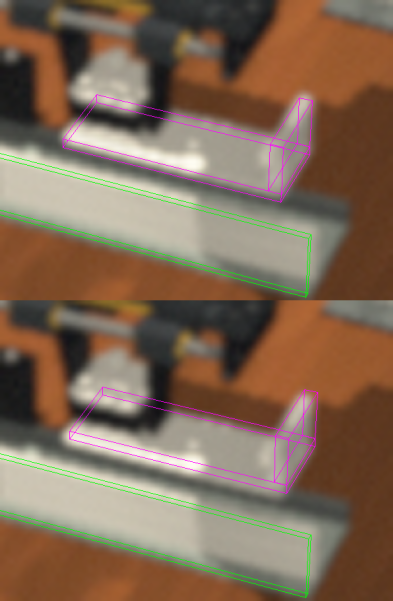

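Overlay with y≈0 matches the tab and plate, and the wall model fits too, so the slide is centred. I'm lowering it.

```bash
python3 -m jog '[{"tx":0,"ty":0,"tz":0.8,"roll":0,"jaw":0.3},{"tx":0,"ty":0,"tz":1,"roll":0,"jaw":0.3},{"tx":0,"ty":0,"tz":1,"roll":0,"jaw":0.3},{"tx":0,"ty":0,"tz":0.8,"roll":0,"jaw":0.3},{"tx":0,"ty":0,"tz":0.4,"roll":0,"jaw":0.3},{"tx":0,"ty":0,"tz":0,"roll":0,"jaw":0.3}]'>/dev/null; python3 d.py 570 0.7 37.5 90
python3 -m jog '[{"tx":0,"ty":0,"tz":0.5,"roll":0,"jaw":0.3},{"tx":0,"ty":0,"tz":0.3,"roll":0,"jaw":0.3},{"tx":0,"ty":0,"tz":0.2,"roll":0,"jaw":0.3},{"tx":0,"ty":0,"tz":0,"roll":0,"jaw":0.3},{"tx":0,"ty":0,"tz":0,"roll":0,"jaw":0.3}]'>/dev/null; python3 d.py 570 0.7 37.5 90
```

```text
t 9.55 p [5.694e+02 2.000e-01 4.850e+01] head 90.0 tilt [-0.0019  0.0001] F [ 0.06 -1.55 -2.09] open 0.48 gf 30.0
shift cm [0.05 0.07 1.1 ]
roll -0.0001
t 10.05 p [5.70e+02 2.00e-01 3.96e+01] head 90.0 tilt [ 0.0002 -0.0002] F [ 0.67 -0.66 -3.39] open 0.481 gf 30.0
shift cm [ 0.05 -0.    0.21]
roll 0.0
```

```bash
python3 -m jog '[{"tx":0,"ty":0,"tz":0.1,"roll":0,"jaw":0.3},{"tx":0,"ty":0,"tz":0.1,"roll":0,"jaw":0.3},{"tx":0,"ty":0,"tz":0,"roll":0,"jaw":0.3},{"tx":0,"ty":0,"tz":0,"roll":0,"jaw":0.3}]'>/dev/null; python3 d.py 570 0.7 37.5 90
```

```text
t 10.45 p [5.70e+02 2.00e-01 3.76e+01] head 90.0 tilt [ 0.0002 -0.0001] F [ 0.22 -1.34 -4.08] open 0.483 gf 30.0
shift cm [ 0.05 -0.    0.01]
roll -0.0001
```

```bash
python3 -m jog '[{"tx":0,"ty":0,"tz":0.1,"roll":0,"jaw":0.3},{"tx":0,"ty":0,"tz":0,"roll":0,"jaw":0.3},{"tx":0,"ty":0,"tz":0,"roll":0,"jaw":0.3}]'>/dev/null; python3 d.py;python3 -m jog '[{"tx":0,"ty":0,"tz":0.1,"roll":0,"jaw":0.3},{"tx":0,"ty":0,"tz":0,"roll":0,"jaw":0.3},{"tx":0,"ty":0,"tz":0,"roll":0,"jaw":0.3}]'>/dev/null; python3 d.py
```

```text
t 10.75 p [5.70e+02 2.00e-01 3.75e+01] head 90.0 tilt [ 0.0004 -0.0002] F [-1.48 -1.62  5.9 ] open 0.48 gf 30.0
t 11.05 p [5.701e+02 2.000e-01 3.740e+01] head 90.0 tilt [ 0.0006 -0.0003] F [-3.23 -1.58 11.56] open 0.475 gf 30.0
```

```bash
python3 -m jog '[{"tx":0,"ty":0,"tz":-0.1,"roll":0,"jaw":0.6},{"tx":0,"ty":0,"tz":0,"roll":0,"jaw":0.8},{"tx":0,"ty":0,"tz":0,"roll":0,"jaw":1},{"tx":0,"ty":0,"tz":0,"roll":0,"jaw":1},{"tx":0,"ty":0,"tz":0,"roll":0,"jaw":1},{"tx":0,"ty":0,"tz":0,"roll":0,"jaw":1}]'>/dev/null; python3 d.py
python3 -m jog '[{"tx":0,"ty":0,"tz":-1,"roll":0,"jaw":1},{"tx":0,"ty":0,"tz":-3,"roll":0,"jaw":1},{"tx":0,"ty":0,"tz":-4,"roll":0,"jaw":1},{"tx":0,"ty":0,"tz":-2,"roll":0,"jaw":1},{"tx":0,"ty":-3,"tz":0,"roll":0,"jaw":0},{"tx":0,"ty":-4,"tz":0,"roll":0,"jaw":0},{"tx":0,"ty":-4.5,"tz":0,"roll":0,"jaw":0},{"tx":0,"ty":-3,"tz":0,"roll":0,"jaw":0}]'>/dev/null
python3 -m jog '[{"tx":0,"ty":0,"tz":0,"roll":0.143,"jaw":0},{"tx":0,"ty":0,"tz":0,"roll":0.143,"jaw":0},{"tx":0,"ty":0,"tz":0,"roll":0.143,"jaw":0},{"tx":0,"ty":0,"tz":0,"roll":0.143,"jaw":0},{"tx":0,"ty":0,"tz":0,"roll":0.143,"jaw":0},{"tx":0,"ty":0,"tz":0,"roll":0.143,"jaw":0},{"tx":0,"ty":0,"tz":0,"roll":0.143,"jaw":0},{"tx":0,"ty":0,"tz":0,"roll":0.143,"jaw":0}]'>/dev/null
python3 -m jog '[{"tx":0,"ty":0,"tz":0,"roll":0.143,"jaw":0},{"tx":0,"ty":0,"tz":0,"roll":0.143,"jaw":0},{"tx":0,"ty":0,"tz":0,"roll":0.141,"jaw":0},{"tx":0,"ty":0,"tz":0,"roll":0,"jaw":0}]' >/dev/null; python3 d.py 428 0 38 0
python3 - <<'E'
from h import *
np.set_printoptions(precision=4,suppress=True)
C={n:capture(n) for n in("side","top")}
for n in C:
  for t in("tab","slide","levers","clip","park","wall_top"):
    z={"tab":.048,"slide":.008,"levers":.089,"clip":.029,"park":0,"wall_top":.045}[t]
    print(n,t,[(round(d["p"],2),atz(C[n],d["point"][1],d["point"][0],z)[:2]) for d in landmark_of(n,t)[:4]])
E
```

```text
t 11.65 p [5.699e+02 3.000e-01 3.630e+01] head 89.98 tilt [-0.0003  0.0001] F [0.45 0.54 0.2 ] open 0.935 gf 0.0
t 13.65 p [4.252e+02 2.000e-01 1.371e+02] head -0.01 tilt [ 0.001  -0.0002] F [-0.01 -0.73 -0.23] open 0.005 gf 0.0
shift cm [0.27 0.02 9.91]
roll -0.0002
side tab [(0.7, array([0.5798, 0.0275])), (0.69, array([0.3261, 0.5471])), (0.58, array([0.3716, 0.2351])), (0.55, array([ 0.4528, -0.0076]))]
side slide [(0.84, array([ 0.5288, -0.0082])), (0.82, array([0.36  , 0.4898])), (0.7, array([0.3349, 0.3003]))]
side levers []
side clip []
side park [(0.45, array([ 0.5034, -0.3002])), (0.43, array([ 0.5509, -0.5045]))]
side wall_top [(0.86, array([0.5775, 0.0273]))]
top tab [(0.81, array([0.3289, 0.5424])), (0.54, array([0.3634, 0.244 ]))]
top slide [(0.9, array([0.5232, 0.0012])), (0.83, array([0.3581, 0.4809])), (0.64, array([0.3309, 0.3043]))]
top levers [(0.64, array([ 0.487 , -0.2839]))]
top clip [(0.42, array([ 0.4966, -0.2797])), (0.33, array([0.7012, 0.3188]))]
top park [(0.84, array([ 0.4902, -0.2901]))]
top wall_top [(0.65, array([0.5895, 0.0269])), (0.36, array([0.5606, 0.0023]))]
```

```bash
python3 -m jog '[{"tx":0,"ty":0,"tz":2.5,"roll":0,"jaw":0},{"tx":0,"ty":0,"tz":3,"roll":0,"jaw":0},{"tx":0,"ty":0,"tz":2.5,"roll":0,"jaw":0},{"tx":0,"ty":0,"tz":1.3,"roll":0,"jaw":0},{"tx":0,"ty":0,"tz":0.6,"roll":0,"jaw":0},{"tx":0.5,"ty":0,"tz":0,"roll":0,"jaw":0},{"tx":0.5,"ty":0,"tz":0,"roll":0,"jaw":0},{"tx":0.3,"ty":0,"tz":0,"roll":0,"jaw":0}]'>/dev/null; python3 d.py
python3 -m jog '[{"tx":0.3,"ty":0,"tz":0,"roll":0,"jaw":0},{"tx":0.3,"ty":0,"tz":0,"roll":0,"jaw":0},{"tx":0.3,"ty":0,"tz":0,"roll":0,"jaw":0},{"tx":0.3,"ty":0,"tz":0,"roll":0,"jaw":0},{"tx":0.3,"ty":0,"tz":0,"roll":0,"jaw":0},{"tx":0.3,"ty":0,"tz":0,"roll":0,"jaw":0}]'>/dev/null; python3 d.py
```

```text
t 15.15 p [439.6   0.   38.3] head -0.01 tilt [ 0.0029 -0.0008] F [ 0.76  0.33 -1.5 ] open 0.002 gf 0.0
t 15.75 p [4.56e+02 4.00e-01 3.75e+01] head -0.03 tilt [-0.0004  0.0001] F [-1.31 -0.38  0.48] open 0.004 gf 0.5
```

```bash
python3 -m jog '[{"tx":0.4,"ty":0,"tz":0,"roll":0,"jaw":0},{"tx":0.5,"ty":0,"tz":0,"roll":0,"jaw":0},{"tx":0.5,"ty":0,"tz":0,"roll":0,"jaw":0},{"tx":0.5,"ty":0,"tz":0,"roll":0,"jaw":0},{"tx":0.5,"ty":0,"tz":0,"roll":0,"jaw":0},{"tx":0.5,"ty":0,"tz":0,"roll":0,"jaw":0},{"tx":0.5,"ty":0,"tz":0,"roll":0,"jaw":0},{"tx":0.5,"ty":0,"tz":0,"roll":0,"jaw":0}]'>/dev/null; python3 d.py
python3 -m jog '[{"tx":0.5,"ty":0,"tz":0,"roll":0,"jaw":0},{"tx":0.5,"ty":0,"tz":0,"roll":0,"jaw":0},{"tx":0.5,"ty":0,"tz":0,"roll":0,"jaw":0},{"tx":0.5,"ty":0,"tz":0,"roll":0,"jaw":0},{"tx":0.4,"ty":0,"tz":0,"roll":0,"jaw":0},{"tx":0.3,"ty":0,"tz":0,"roll":0,"jaw":0},{"tx":0.2,"ty":0,"tz":0,"roll":0,"jaw":0},{"tx":0.2,"ty":0,"tz":0,"roll":0,"jaw":0}]'>/dev/null; python3 d.py
```

```text
t 16.55 p [4.954e+02 2.000e-01 3.750e+01] head -0.03 tilt [0. 0.] F [-1.13 -0.03 -0.11] open 0.007 gf 0.3
t 17.35 p [5.259e+02 3.000e-01 3.760e+01] head -0.02 tilt [-0.0004  0.0001] F [-0.84 -0.07  0.55] open 0.008 gf 0.5
```

```bash
cat > ok.py <<'E'
from h import *; s=read_state(); print(round(s["time_s"],2),np.round(s["position"]*1e3,2),np.round(s["force"],2)); raise SystemExit(int(abs(s["force"][0])>4))
E
J='python3 -m jog'
python3 -m jog '[{"tx":0.3,"ty":0,"tz":0,"roll":0,"jaw":0},{"tx":0.3,"ty":0,"tz":0,"roll":0,"jaw":0},{"tx":0.3,"ty":0,"tz":0,"roll":0,"jaw":0},{"tx":0.2,"ty":0,"tz":0,"roll":0,"jaw":0},{"tx":0.2,"ty":0,"tz":0,"roll":0,"jaw":0}]' >/dev/null && python3 ok.py &&
python3 -m jog '[{"tx":0.2,"ty":0,"tz":0,"roll":0,"jaw":0},{"tx":0.2,"ty":0,"tz":0,"roll":0,"jaw":0}]' >/dev/null && python3 ok.py &&
python3 -m jog '[{"tx":0.2,"ty":0,"tz":0,"roll":0,"jaw":0},{"tx":0.2,"ty":0,"tz":0,"roll":0,"jaw":0}]' >/dev/null && python3 ok.py &&
python3 -m jog '[{"tx":0.2,"ty":0,"tz":0,"roll":0,"jaw":0},{"tx":0.2,"ty":0,"tz":0,"roll":0,"jaw":0}]' >/dev/null && python3 ok.py &&
python3 -m jog '[{"tx":0.2,"ty":0,"tz":0,"roll":0,"jaw":0},{"tx":0.2,"ty":0,"tz":0,"roll":0,"jaw":0}]' >/dev/null && python3 ok.py &&
python3 -m jog '[{"tx":0.2,"ty":0,"tz":0,"roll":0,"jaw":0},{"tx":0.2,"ty":0,"tz":0,"roll":0,"jaw":0}]' >/dev/null && python3 ok.py &&
python3 -m jog '[{"tx":0.2,"ty":0,"tz":0,"roll":0,"jaw":0},{"tx":0.2,"ty":0,"tz":0,"roll":0,"jaw":0}]' >/dev/null && python3 ok.py &&
python3 -m jog '[{"tx":0.2,"ty":0,"tz":0,"roll":0,"jaw":0},{"tx":0.2,"ty":0,"tz":0,"roll":0,"jaw":0}]' >/dev/null && python3 ok.py
```

```text
17.85 [5.3907e+02 2.4000e-01 3.7570e+01] [-1.58 -0.16  0.39]
18.05 [5.402e+02 5.200e-01 3.730e+01] [-7.89 -1.76  4.73]
```

```bash

python3 -m jog '[{"tx":0,"ty":0,"tz":0,"roll":0,"jaw":0},{"tx":0,"ty":0,"tz":0,"roll":0,"jaw":0}]' >/dev/null ; python3 ok.py
python3 -m jog '[{"tx":0.1,"ty":0,"tz":0,"roll":0,"jaw":0},{"tx":0,"ty":0,"tz":0,"roll":0,"jaw":0}]' >/dev/null ; python3 ok.py
python3 - <<'E'
from h import *
C={n:capture(n) for n in("side","top")}
E8=[(0,1),(0,2),(0,4),(1,3),(1,5),(2,3),(2,6),(3,7),(4,5),(4,6),(5,7),(6,7)]
o=[]
for n,(u,v,w,h) in {"side":(225,165,110,66),"top":(280,110,110,66)}.items():
    c=C[n]; im=cv2.resize(c["img"][v:v+h,u:u+w],None,fx=6,fy=6,interpolation=cv2.INTER_CUBIC); raw=im.copy()
    for name,q,z,col in(("slide",(.6195,.0,0),.008,(255,0,255)),("dock",(.645,.0003,-.005),0,(0,255,0))):
        for b in(MODEL[name][:1]+MODEL[name][3:] if name=="slide" else MODEL[name][2:]):
            p=(proj(c,xf(b,q,z))-[u,v]+.5)*6-.5
            for i,j in E8: cv2.line(im,tuple(np.int32(p[i])),tuple(np.int32(p[j])),col,1)
    o.append(np.hstack([raw,im]))
o=cv2.resize(np.vstack(o),(800,480),interpolation=cv2.INTER_AREA); cv2.imwrite("pics/s4.png",o[:,:,::-1])
E
```

```text
18.25 [5.402e+02 5.300e-01 3.730e+01] [-5.96 -0.73  3.32]
18.45 [540.21   0.58  37.26] [-7.42 -2.26  4.5 ]
```

View pics/s4.png

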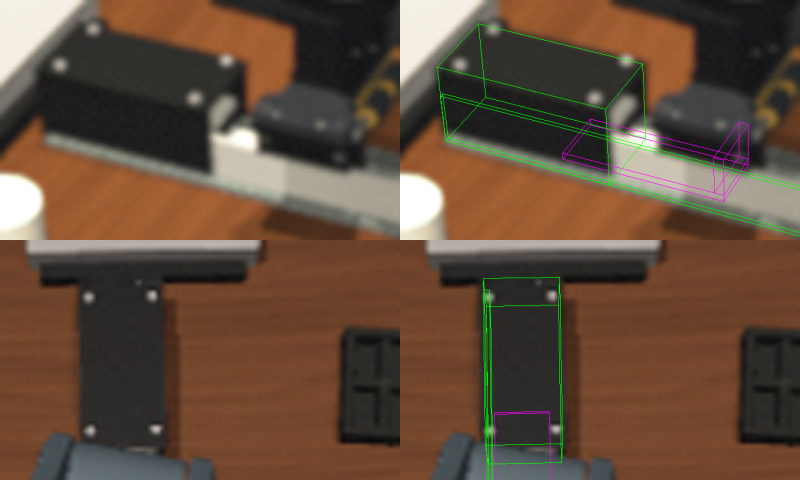

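Something silver still shows at the hood's mouth, around crop (235, 130), and the contact came about 3 mm before the earliest expected stop. I'll back off and look with the view clear.

```bash

python3 -m jog '[{"tx":-0.8,"ty":0,"tz":0,"roll":0,"jaw":0},{"tx":-1,"ty":0,"tz":0,"roll":0,"jaw":0},{"tx":-1,"ty":0,"tz":-3,"roll":0,"jaw":0},{"tx":-1,"ty":0,"tz":-4.5,"roll":0,"jaw":0},{"tx":-1,"ty":2,"tz":-4.5,"roll":0,"jaw":0},{"tx":-1,"ty":4,"tz":-2,"roll":0,"jaw":0},{"tx":0,"ty":4,"tz":0,"roll":0,"jaw":0},{"tx":0,"ty":4,"tz":0,"roll":0,"jaw":0}]' >/dev/null ; python3 ok.py
python3 - <<'E'
from h import *
C={n:capture(n) for n in("side","top")}
E8=[(0,1),(0,2),(0,4),(1,3),(1,5),(2,3),(2,6),(3,7),(4,5),(4,6),(5,7),(6,7)]
o=[]
for n,(u,v,w,h) in {"side":(265,175,90,54),"top":(280,140,90,54)}.items():
    c=C[n]; im=cv2.resize(c["img"][v:v+h,u:u+w],None,fx=8,fy=8,interpolation=cv2.INTER_CUBIC); raw=im.copy()
    for name,q,z,col in(("slide",(.6195,.0,0),.008,(255,0,255)),("dock",(.645,.0003,-.005),0,(0,255,0))):
        for b in(MODEL[name] if name=="slide" else MODEL[name][2:]):
            p=(proj(c,xf(b,q,z))-[u,v]+.5)*8-.5
            for i,j in E8: cv2.line(im,tuple(np.int32(p[i])),tuple(np.int32(p[j])),col,1)
    o.append(np.hstack([raw,im]))
    print(n,[(round(d["p"],2),atz(c,d["point"][1],d["point"][0],.048)[:2]) for d in landmark_of(n,"tab")])
o=cv2.resize(np.vstack(o),(800,480),interpolation=cv2.INTER_AREA); cv2.imwrite("pics/s5.png",o[:,:,::-1])
E
```

```text
19.35 [ 486.22 -141.07  178.82] [ 0.56 -0.16 -0.11]
side [(0.67, array([0.3604946 , 0.24858596])), (0.57, array([ 0.54973159, -0.00934224])), (0.55, array([0.32153249, 0.54676471])), (0.2, array([ 0.52073599, -0.33623444]))]
top [(0.91, array([ 0.54950929, -0.00095909])), (0.72, array([0.32924144, 0.54499279])), (0.35, array([ 0.53346253, -0.47153083]))]
```

View pics/s5.png

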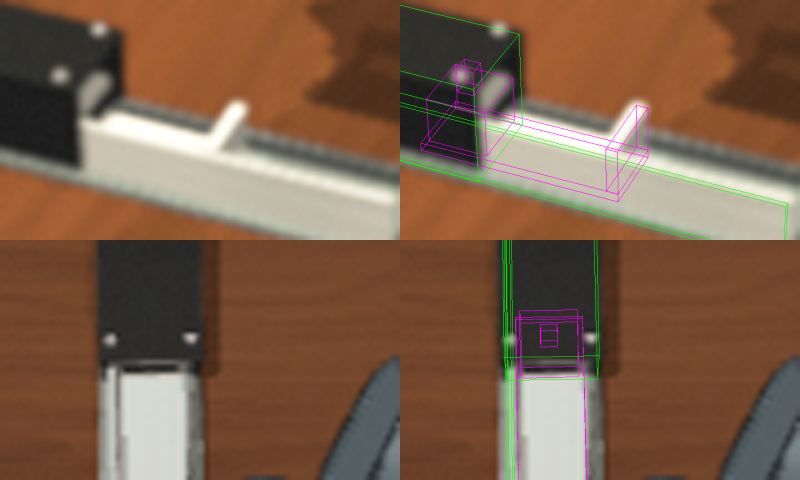

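The view shows the motor's rear face about flush with the mouth, at crop (95, 95), and the tab centre near x = 0.550. That puts the slide only 41–44 mm in, so this may be a snag rather than the stop. I'll go back, press again, and wiggle it sideways.

```bash

python3 -m jog '[{"tx":0,"ty":-4,"tz":0,"roll":0,"jaw":0},{"tx":0,"ty":-4.5,"tz":0,"roll":0,"jaw":0},{"tx":0,"ty":-4,"tz":2,"roll":0,"jaw":0},{"tx":0.6,"ty":-1.5,"tz":4,"roll":0,"jaw":0},{"tx":1,"ty":0,"tz":4,"roll":0,"jaw":0},{"tx":1,"ty":0,"tz":2.5,"roll":0,"jaw":0},{"tx":0.5,"ty":0,"tz":1.2,"roll":0,"jaw":0},{"tx":0.5,"ty":0,"tz":0.3,"roll":0,"jaw":0}]' >/dev/null ; python3 ok.py
python3 -m jog '[{"tx":0.6,"ty":0,"tz":0,"roll":0,"jaw":0},{"tx":0.4,"ty":0,"tz":0,"roll":0,"jaw":0},{"tx":0.2,"ty":0,"tz":0,"roll":0,"jaw":0},{"tx":0,"ty":0,"tz":0,"roll":0,"jaw":0}]' >/dev/null ; python3 ok.py
python3 -m jog '[{"tx":0.1,"ty":0,"tz":0,"roll":0,"jaw":0},{"tx":0.1,"ty":0,"tz":0,"roll":0,"jaw":0},{"tx":0,"ty":0,"tz":0,"roll":0,"jaw":0}]' >/dev/null ; python3 ok.py
python3 -m jog '[{"tx":0.1,"ty":0,"tz":0,"roll":0,"jaw":0},{"tx":0.1,"ty":0,"tz":0,"roll":0,"jaw":0},{"tx":0,"ty":0,"tz":0,"roll":0,"jaw":0}]' >/dev/null ; python3 ok.py
```

```text
20.35 [520.8    1.66  36.02] [-0.23 -0.24  1.28]
20.75 [5.3488e+02 2.0000e-02 3.8410e+01] [-1.09 -0.36 -0.12]
21.05 [5.3606e+02 2.4000e-01 3.7480e+01] [ 0.03 -1.08 -0.11]
21.35 [5.3819e+02 3.0000e-01 3.7280e+01] [ 0.32 -0.21  0.26]
```

```bash

python3 -m jog '[{"tx":0.1,"ty":0,"tz":0,"roll":0,"jaw":0},{"tx":0.1,"ty":0,"tz":0,"roll":0,"jaw":0},{"tx":0.1,"ty":0,"tz":0,"roll":0,"jaw":0},{"tx":0,"ty":0,"tz":0,"roll":0,"jaw":0}]' >/dev/null ; python3 ok.py
python3 -m jog '[{"tx":0,"ty":0.2,"tz":0,"roll":0,"jaw":0},{"tx":0,"ty":0.2,"tz":0,"roll":0,"jaw":0},{"tx":0,"ty":0,"tz":0,"roll":0,"jaw":0}]' >/dev/null ; python3 ok.py
python3 -m jog '[{"tx":0,"ty":-0.4,"tz":0,"roll":0,"jaw":0},{"tx":0,"ty":-0.4,"tz":0,"roll":0,"jaw":0},{"tx":0,"ty":0,"tz":0,"roll":0,"jaw":0}]' >/dev/null ; python3 ok.py
python3 -m jog '[{"tx":0,"ty":0.3,"tz":0,"roll":0,"jaw":0},{"tx":0,"ty":0.1,"tz":0,"roll":0,"jaw":0},{"tx":0,"ty":0,"tz":0,"roll":0,"jaw":0}]' >/dev/null ; python3 ok.py
python3 -m jog '[{"tx":0.1,"ty":0,"tz":0,"roll":0,"jaw":0},{"tx":0.1,"ty":0,"tz":0,"roll":0,"jaw":0},{"tx":0,"ty":0,"tz":0,"roll":0,"jaw":0}]' >/dev/null ; python3 ok.py
```

```text
21.75 [5.4013e+02 4.2000e-01 3.7210e+01] [-2.15 -1.24  0.56]
22.05 [539.84  -3.64  37.19] [-3.42  0.35  1.7 ]
22.35 [540.16   4.93  37.09] [-3.53 -0.4   1.04]
22.65 [539.82   0.55  37.09] [-5.28  1.15  1.05]
22.95 [539.96   0.84  37.09] [-9.04  0.09  3.57]
```

```bash

python3 -m jog '[{"tx":0.1,"ty":0,"tz":0,"roll":0,"jaw":0},{"tx":0.1,"ty":0,"tz":0,"roll":0,"jaw":0},{"tx":0,"ty":0,"tz":0,"roll":0,"jaw":0}]' >/dev/null ; python3 ok.py
python3 -m jog '[{"tx":0.1,"ty":0,"tz":0,"roll":0,"jaw":0},{"tx":0.1,"ty":0,"tz":0,"roll":0,"jaw":0},{"tx":0,"ty":0,"tz":0,"roll":0,"jaw":0}]' >/dev/null ; python3 ok.py
python3 - <<'E'
from rig import *
print(read_state()["moment"],read_state()["position"])
E
```

```text
23.25 [540.05   1.13  37.06] [-11.14  -0.17   8.16]
23.55 [540.13   1.4   37.07] [-14.94  -0.05   9.69]
[0.01610629 2.13833038 0.12244154] [0.54012718 0.00140462 0.03707438]
```

```bash

python3 -m jog '[{"tx":-1.0,"ty":0,"tz":0,"roll":0,"jaw":0},{"tx":-0.8,"ty":0,"tz":-1,"roll":0,"jaw":0},{"tx":0,"ty":1,"tz":-2.8,"roll":0,"jaw":0},{"tx":1,"ty":2,"tz":0,"roll":0,"jaw":0},{"tx":2.5,"ty":1.1,"tz":0,"roll":0,"jaw":0},{"tx":4,"ty":0,"tz":0,"roll":0,"jaw":0},{"tx":1.8,"ty":0,"tz":0,"roll":0,"jaw":0},{"tx":0.4,"ty":0,"tz":0,"roll":0,"jaw":0}]' >/dev/null ; python3 ok.py
python3 -m jog '[{"tx":0.1,"ty":0,"tz":0,"roll":0,"jaw":0},{"tx":0,"ty":0,"tz":0,"roll":0,"jaw":0}]' >/dev/null ; python3 ok.py
```

```text
24.35 [629.91 -41.71  76.69] [-0.69  0.18  0.07]
24.55 [626.17 -40.49  75.42] [-0.32 -0.41 -0.35]
```

```bash

python3 -m jog '[{"tx":0.2,"ty":0,"tz":0,"roll":0,"jaw":0},{"tx":0.1,"ty":0,"tz":0,"roll":0,"jaw":0},{"tx":0,"ty":0,"tz":0,"roll":0,"jaw":0}]' >/dev/null ; python3 ok.py &&
python3 -m jog '[{"tx":0.1,"ty":0,"tz":0,"roll":0,"jaw":0},{"tx":0.1,"ty":0,"tz":0,"roll":0,"jaw":0},{"tx":0,"ty":0,"tz":0,"roll":0,"jaw":0}]' >/dev/null && python3 ok.py &&
python3 -m jog '[{"tx":0.1,"ty":0,"tz":0,"roll":0,"jaw":0},{"tx":0.1,"ty":0,"tz":0,"roll":0,"jaw":0},{"tx":0,"ty":0,"tz":0,"roll":0,"jaw":0}]' >/dev/null && python3 ok.py &&
python3 -m jog '[{"tx":0.1,"ty":0,"tz":0,"roll":0,"jaw":0},{"tx":0.1,"ty":0,"tz":0,"roll":0,"jaw":0},{"tx":0,"ty":0,"tz":0,"roll":0,"jaw":0}]' >/dev/null && python3 ok.py &&
python3 -m jog '[{"tx":0.1,"ty":0,"tz":0,"roll":0,"jaw":0},{"tx":0.1,"ty":0,"tz":0,"roll":0,"jaw":0},{"tx":0,"ty":0,"tz":0,"roll":0,"jaw":0}]' >/dev/null && python3 ok.py &&
python3 -m jog '[{"tx":0.1,"ty":0,"tz":0,"roll":0,"jaw":0},{"tx":0.1,"ty":0,"tz":0,"roll":0,"jaw":0},{"tx":0,"ty":0,"tz":0,"roll":0,"jaw":0}]' >/dev/null && python3 ok.py
```

```text
24.85 [629.85 -40.67  75.43] [ 0.6  -0.32 -0.31]
25.15 [630.93 -40.59  75.19] [-2.35  0.16  1.41]
25.45 [631.1  -40.54  75.09] [-7.24 -0.73  4.46]
```

Touching the hood's mouth with the same finger face gives contact at x = 0.6310, against 0.5401 at the tab. Insertion is 140 − 90.9 ≈ 49 mm, which is inside the 48–80 range, and the motor is wholly under the hood. So this is the true stop. Next is the clip.

```bash

python3 -m jog '[{"tx":-1,"ty":0,"tz":-1,"roll":0,"jaw":0},{"tx":-2,"ty":0,"tz":-4,"roll":0,"jaw":0},{"tx":-2,"ty":0,"tz":-4.5,"roll":0,"jaw":0},{"tx":0,"ty":0,"tz":0,"roll":0,"jaw":0.7},{"tx":0,"ty":0,"tz":0,"roll":0,"jaw":0.7}]' >/dev/null ; python3 ok.py
cat >> h.py <<'E'
MODEL["pc"]=MODEL["park"]+[bx(-10,10,-9,9,29,59),bx(-10,10,-12,12,59,75),bx(-10,10,-17,17,85,99),bx(-10,10,-14,14,72,90)]
E
python3 - <<'E'
from h import *
np.set_printoptions(precision=4,suppress=True)
C={n:capture(n) for n in("side","top")}
ms={}
for n,(u,v) in {"side":(368,165),"top":(402,215)}.items():
    m=np.zeros((400,640),bool)
    for t in("park","clip"):
        for d in trace(n,t):
            x,y,w,h=d["bbox"]
            if np.hypot(x+w/2-u,y+h/2-v)<18: m|=d["pixels"]; print(n,t,round(d["p"],2),d["bbox"])
    ms[n]=m.astype(float)
    for t,z in(("levers",.089),("clip",.029),("park",0)):
        print(n,t,[(round(d["p"],2),atz(C[n],d["point"][1],d["point"][0],z)[:2]) for d in landmark_of(n,t)[:3]])
for cams in (("side","top"),("top",),("side",)):
    q,e=fit("pc",[(C[n],ms[n]) for n in cams if ms[n].sum()],(.49,-.284,0)); print(cams,q,round(e,3))
q,e=fit("pc",[(C[n],ms[n]) for n in C if ms[n].sum()],(.49,-.284,0))
E8=[(0,1),(0,2),(0,4),(1,3),(1,5),(2,3),(2,6),(3,7),(4,5),(4,6),(5,7),(6,7)]
o=[]
for n,(u,v,w,h) in {"side":(345,135,50,50),"top":(378,190,50,50)}.items():
    c=C[n]; im=cv2.resize(c["img"][v:v+h,u:u+w],None,fx=8,fy=8,interpolation=cv2.INTER_CUBIC); raw=im.copy()
    for b in MODEL["pc"][:5]:
            p=(proj(c,xf(b,q))-[u,v]+.5)*8-.5
            for i,j in E8: cv2.line(im,tuple(np.int32(p[i])),tuple(np.int32(p[j])),(255,0,255),1)
    o.append(np.hstack([raw,im]))
o=cv2.resize(np.vstack(o),(600,600),interpolation=cv2.INTER_AREA); cv2.imwrite("pics/s6.png",o[:,:,::-1])
E
```

```text
25.95 [585.19 -40.92 172.47] [ 0.29 -0.49  0.1 ]
side park 0.76 [356.9, 155.5, 26.6, 22.0]
side clip 0.53 [363.7, 144.6, 9.1, 22.1]
side levers [(0.54, array([ 0.5031, -0.2973]))]
side clip [(0.57, array([ 0.5001, -0.2944]))]
side park []
top park 0.77 [392.3, 204.5, 20.6, 21.5]
top levers [(0.61, array([ 0.4804, -0.2931]))]
top clip [(0.66, array([ 0.5008, -0.2799]))]
top park [(0.8, array([ 0.4831, -0.2851])), (0.61, array([ 0.4974, -0.2928]))]
('side', 'top') [ 0.4906 -0.281  -0.0135] 0.51
('top',) [ 0.4905 -0.2798 -0.0225] 0.334
('side',) [ 0.4912 -0.2862  0.0169] 0.133
```

View pics/s6.png

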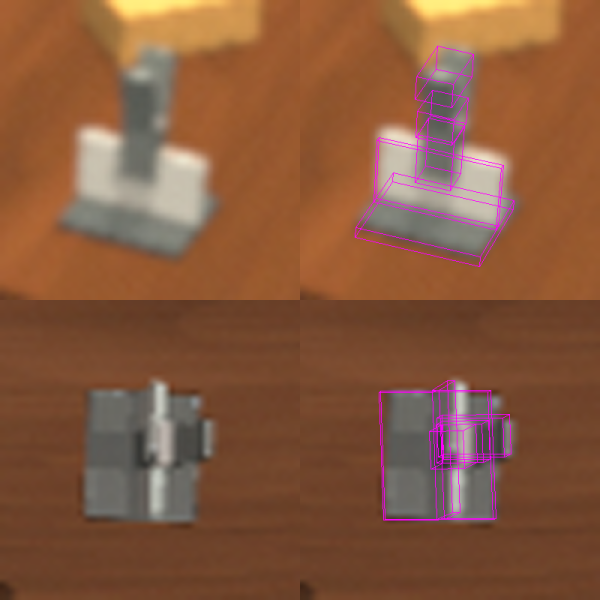

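The park edge sits 5–8 display px further from the camera than the model shows, so y ≈ −0.2845. The x of 0.491 and zero yaw match. I'm going to the levers.

```bash

python3 -m jog '[{"tx":-0.9,"ty":2,"tz":0,"roll":0,"jaw":0.75},{"tx":-1.5,"ty":4,"tz":0,"roll":0,"jaw":0.75},{"tx":-1.6,"ty":4.3,"tz":0,"roll":0,"jaw":0.75},{"tx":-1.6,"ty":4.3,"tz":0,"roll":0,"jaw":0.75},{"tx":-1.6,"ty":4.2,"tz":0,"roll":0,"jaw":0.75},{"tx":-1.4,"ty":3.6,"tz":0,"roll":0,"jaw":0.75},{"tx":-0.8,"ty":1.9,"tz":0,"roll":0,"jaw":0.75},{"tx":0,"ty":0,"tz":0,"roll":0,"jaw":0.75}]' >/dev/null
python3 -m jog '[{"tx":0,"ty":0,"tz":0,"roll":0,"jaw":0.75},{"tx":0,"ty":0,"tz":0,"roll":0,"jaw":0.75}]' >/dev/null; python3 d.py 491 -284.5 90 0
python3 - <<'E'
from h import *
for n in("side","top"):
    c=capture(n)
    for t,z in(("levers",.089),("clip",.029)):
        print(n,t,[(round(d["p"],2),np.round(atz(c,d["point"][1],d["point"][0],z)[:2],4)) for d in landmark_of(n,t)[:2]])
E
```

```text
t 27.55 p [ 490.  -282.5  170.3] head 0.03 tilt [-0.0003  0.0008] F [-0.07 -0.38  0.17] open 0.753 gf 0.0
shift cm [0.1  0.21 8.03]
roll 0.0006
side levers [(0.69, array([ 0.4943, -0.2908])), (0.19, array([0.6047, 0.0568]))]
side clip [(0.63, array([ 0.4859, -0.2615])), (0.3, array([ 0.5179, -0.4321]))]
top levers []
top clip []
```

```bash

python3 -m jog '[{"tx":0.1,"ty":0.2,"tz":2,"roll":0,"jaw":0.75},{"tx":0,"ty":0,"tz":2.5,"roll":0,"jaw":0.75},{"tx":0,"ty":0,"tz":1.8,"roll":0,"jaw":0.75},{"tx":0,"ty":0,"tz":1.2,"roll":0,"jaw":0.75},{"tx":0,"ty":0,"tz":0.5,"roll":0,"jaw":0.5},{"tx":0,"ty":0,"tz":0,"roll":0,"jaw":0.45},{"tx":0,"ty":0,"tz":0,"roll":0,"jaw":0.42},{"tx":0,"ty":0,"tz":0,"roll":0,"jaw":0.42}]' >/dev/null; python3 d.py 491 -284.5 90
python3 -m jog '[{"tx":0,"ty":0,"tz":0,"roll":0,"jaw":0.38},{"tx":0,"ty":0,"tz":0,"roll":0,"jaw":0.38}]' >/dev/null; python3 d.py
python3 -m jog '[{"tx":0,"ty":0,"tz":0,"roll":0,"jaw":0.34},{"tx":0,"ty":0,"tz":0,"roll":0,"jaw":0.34}]' >/dev/null; python3 d.py
```

```text
t 28.65 p [ 491.4 -286.1   91.2] head -0.02 tilt [ 0.0015 -0.0013] F [ 0.41 -0.58  0.19] open 0.483 gf 0.0
shift cm [-0.04 -0.16  0.12]
t 28.85 p [ 490.9 -285.3   90.8] head -0.04 tilt [0.0004 0.0003] F [0.65 1.42 1.75] open 0.397 gf 0.8
t 29.05 p [ 490.8 -285.7   90.4] head -0.01 tilt [ 0.     -0.0003] F [-0.21  0.72 -0.77] open 0.354 gf 4.6
```

```bash

python3 -m jog '[{"tx":0,"ty":0,"tz":0,"roll":0,"jaw":0.25},{"tx":0,"ty":0,"tz":0,"roll":0,"jaw":0.2},{"tx":0,"ty":0,"tz":0,"roll":0,"jaw":0.1},{"tx":0,"ty":0,"tz":0,"roll":0,"jaw":0.1},{"tx":0,"ty":0,"tz":0,"roll":0,"jaw":0.1},{"tx":0,"ty":0,"tz":0,"roll":0,"jaw":0.1}]' >/dev/null; python3 d.py
python3 -m jog '[{"tx":0,"ty":0,"tz":-0.5,"roll":0,"jaw":0.1},{"tx":0,"ty":0,"tz":-1,"roll":0,"jaw":0.1},{"tx":0,"ty":0,"tz":-2,"roll":0,"jaw":0.1},{"tx":0,"ty":0,"tz":-2,"roll":0,"jaw":0.1},{"tx":0,"ty":0,"tz":-1,"roll":0,"jaw":0.1},{"tx":0,"ty":0,"tz":0,"roll":0,"jaw":0.1}]' >/dev/null; python3 d.py
python3 - <<'E'
from h import *
p=read_state()["position"]
for n in("side","top"):
    c=capture(n)
    for t,z in(("levers",p[2]),("clip",p[2]-.06)):
        print(n,t,[(round(d["p"],2),np.round(atz(c,d["point"][1],d["point"][0],z)[:2],4)) for d in landmark_of(n,t)[:2]])
    m=[d for d in trace(n,"clip")][:2]; print([(round(d["p"],2),d["bbox"]) for d in m])
    if n=="side": print(proj(c,[p,p-[0,0,.06]]))
E
```

```text
t 29.65 p [ 490.7 -285.3   90.2] head -0.03 tilt [-0.0004  0.0006] F [ 1.08  1.95 -0.56] open 0.194 gf 30.0
t 30.25 p [ 492.  -286.7  157.5] head -0.02 tilt [ 0.0036 -0.0034] F [ 0.08 -0.98 -1.34] open 0.191 gf 30.0
side levers [(0.49, array([ 0.4996, -0.2826])), (0.39, array([ 0.6092, -0.0556]))]
side clip [(0.55, array([0.5903, 0.1145])), (0.43, array([ 0.4959, -0.2658]))]
[(0.37, [392.0, 199.5, 18.2, 9.1])]
[[370.06171665 128.07294642]
 [368.95761122 144.91448296]]
top levers [(0.32, array([0.7034, 0.1415]))]
top clip []
[]
```

```bash

python3 -m jog '[{"tx":0.2,"ty":-2,"tz":0,"roll":0,"jaw":0.1},{"tx":0.6,"ty":-4,"tz":0,"roll":0,"jaw":0.1},{"tx":0.7,"ty":-4.6,"tz":0,"roll":0,"jaw":0.1},{"tx":0.7,"ty":-4.6,"tz":0,"roll":0,"jaw":0.1},{"tx":0.7,"ty":-4.6,"tz":0,"roll":0,"jaw":0.1},{"tx":0.7,"ty":-4.6,"tz":0,"roll":0,"jaw":0.1},{"tx":0.5,"ty":-4.2,"tz":0,"roll":0,"jaw":0.1},{"tx":0.3,"ty":-3,"tz":0,"roll":0,"jaw":0.1}]' >/dev/null
python3 -m jog '[{"tx":0,"ty":0,"tz":0,"roll":0,"jaw":0.1},{"tx":0,"ty":0,"tz":1,"roll":0,"jaw":0.1},{"tx":0,"ty":0,"tz":0.5,"roll":0,"jaw":0.1},{"tx":0,"ty":0,"tz":0,"roll":0,"jaw":0.1},{"tx":0,"ty":0,"tz":0,"roll":0,"jaw":0.1},{"tx":0,"ty":0,"tz":0,"roll":0,"jaw":0.1}]' >/dev/null;python3 d.py 535 30.3 79.5 0
python3 - <<'E'
from h import *
p=read_state()["position"]
E8=[(0,1),(0,2),(0,4),(1,3),(1,5),(2,3),(2,6),(3,7),(4,5),(4,6),(5,7),(6,7)]
o=[]
for n,(u,v,w,h) in {"side":(285,155,70,60),"top":(285,150,70,60)}.items():
    c=capture(n); im=cv2.resize(c["img"][v:v+h,u:u+w],None,fx=6,fy=6,interpolation=cv2.INTER_CUBIC); raw=im.copy()
    for B,q,z,col in(([bx(-10,10,-9,9,0,30),bx(-10,10,-2,2,0,30)],(p[0],p[1],0),p[2]-.061,(255,0,255)),(MODEL["dock"][2:3],(.643,.0003,-.005),0,(0,255,0)),(MODEL["slide"][3:],(.6196,0,0),.008,(0,255,255))):
        for b in B:
            r=(proj(c,xf(b,q,z))-[u,v]+.5)*6-.5
            for i,j in E8: cv2.line(im,tuple(np.int32(r[i])),tuple(np.int32(r[j])),col,1)
    o.append(np.hstack([raw,im]))
o=cv2.resize(np.vstack(o),(700,600),interpolation=cv2.INTER_AREA); cv2.imwrite("pics/s7.png",o[:,:,::-1])
E
```

```text
t 32.05 p [535.1  29.5 140.3] head -0.11 tilt [ 0. -0.] F [ 0.87  0.53 -0.65] open 0.191 gf 30.0
shift cm [-0.01 -0.08  6.08]
roll -0.002
```

View pics/s7.png

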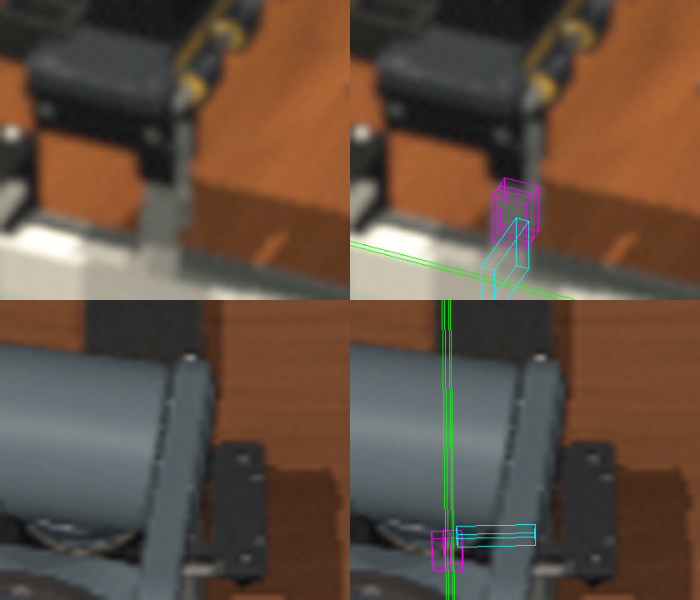

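The clip hangs jaws-down and open above the wall, with tips near crop (165, 265). Its columns match the prediction, just behind the tab model. I'm lowering it in guarded steps.

```bash

python3 -m jog '[{"tx":0,"ty":-0.08,"tz":1,"roll":0,"jaw":0.1},{"tx":0,"ty":0,"tz":1,"roll":0,"jaw":0.1},{"tx":0,"ty":0,"tz":0.8,"roll":0,"jaw":0.1},{"tx":0,"ty":0,"tz":0.5,"roll":0,"jaw":0.1},{"tx":0,"ty":0,"tz":0.5,"roll":0,"jaw":0.1},{"tx":0,"ty":0,"tz":0,"roll":0,"jaw":0.1}]' >/dev/null;python3 d.py
python3 -m jog '[{"tx":0,"ty":0,"tz":0.5,"roll":0,"jaw":0.1},{"tx":0,"ty":0,"tz":0.5,"roll":0,"jaw":0.1},{"tx":0,"ty":0,"tz":0,"roll":0,"jaw":0.1}]' >/dev/null;python3 d.py
```

```text
t 32.75 p [534.5  31.2 101.5] head -0.02 tilt [-0.0016  0.0002] F [-0.59 -0.16 -1.04] open 0.194 gf 30.0
t 33.05 p [534.6  31.2  91.8] head -0.02 tilt [-0.0011  0.0002] F [ 0.76  0.09 -0.02] open 0.195 gf 30.0
```

```bash

python3 -m jog '[{"tx":0,"ty":0.08,"tz":0.4,"roll":0,"jaw":0.1},{"tx":0,"ty":0,"tz":0.4,"roll":0,"jaw":0.1},{"tx":0,"ty":0,"tz":0,"roll":0,"jaw":0.1}]' >/dev/null;python3 d.py
python3 -m jog '[{"tx":0,"ty":0,"tz":0.3,"roll":0,"jaw":0.1},{"tx":0,"ty":0,"tz":0.1,"roll":0,"jaw":0.1},{"tx":0,"ty":0,"tz":0,"roll":0,"jaw":0.1}]' >/dev/null;python3 d.py
```

```text
t 33.35 p [534.7  30.3  83.8] head -0.02 tilt [-0.0008  0.    ] F [-0.63 -0.12 -1.19] open 0.196 gf 30.0
t 33.65 p [535.3  29.8  80.3] head -0.01 tilt [ 0.0006 -0.0008] F [ 0.3  -3.54 -1.  ] open 0.197 gf 30.0
```

```bash

python3 -m jog '[{"tx":0,"ty":0.1,"tz":0,"roll":0,"jaw":0.1},{"tx":0,"ty":0,"tz":0,"roll":0,"jaw":0.1}]' >/dev/null;python3 d.py
python3 -m jog '[{"tx":0.1,"ty":0,"tz":0,"roll":0,"jaw":0.1},{"tx":0.1,"ty":0,"tz":0,"roll":0,"jaw":0.1},{"tx":0,"ty":0,"tz":0,"roll":0,"jaw":0.1}]' >/dev/null;python3 d.py
```

```text
t 33.85 p [534.8  29.6  80.3] head -0.05 tilt [-0.0004  0.0006] F [ 0.96 -0.45 -0.09] open 0.197 gf 30.0
t 34.15 p [537.2  29.5  80.4] head -0.02 tilt [0.0003 0.0002] F [ 0.19 -0.56 -0.51] open 0.19 gf 30.0
```

Y force is gone. I'll ease +x to feel for the tab.

```bash
sed -i 's/>4))/>2.5))/' ok.py
python3 -m jog '[{"tx":0.1,"ty":0,"tz":0,"roll":0,"jaw":0.1},{"tx":0,"ty":0,"tz":0,"roll":0,"jaw":0.1},{"tx":0,"ty":0,"tz":0,"roll":0,"jaw":0.1}]' >/dev/null;python3 ok.py &&
python3 -m jog '[{"tx":0.1,"ty":0,"tz":0,"roll":0,"jaw":0.1},{"tx":0,"ty":0,"tz":0,"roll":0,"jaw":0.1},{"tx":0,"ty":0,"tz":0,"roll":0,"jaw":0.1}]' >/dev/null&&python3 ok.py &&
python3 -m jog '[{"tx":0.1,"ty":0,"tz":0,"roll":0,"jaw":0.1},{"tx":0,"ty":0,"tz":0,"roll":0,"jaw":0.1},{"tx":0,"ty":0,"tz":0,"roll":0,"jaw":0.1}]' >/dev/null&&python3 ok.py &&
python3 -m jog '[{"tx":0.1,"ty":0,"tz":0,"roll":0,"jaw":0.1},{"tx":0,"ty":0,"tz":0,"roll":0,"jaw":0.1},{"tx":0,"ty":0,"tz":0,"roll":0,"jaw":0.1}]' >/dev/null&&python3 ok.py &&
python3 -m jog '[{"tx":0.1,"ty":0,"tz":0,"roll":0,"jaw":0.1},{"tx":0,"ty":0,"tz":0,"roll":0,"jaw":0.1},{"tx":0,"ty":0,"tz":0,"roll":0,"jaw":0.1}]' >/dev/null&&python3 ok.py
```

```text
34.45 [538.01  29.39  80.34] [-0.75 -0.2  -1.45]
34.75 [539.03  29.33  80.33] [ 0.51 -0.24  0.23]
35.05 [540.03  29.34  80.31] [ 0.38 -0.03 -0.39]
35.35 [540.4   29.42  80.22] [-1.27  0.91 -0.18]
35.65 [540.81  29.54  80.12] [-3.21  0.2   0.76]
```

```bash
cd .;
python3 -m jog '[{"tx":-0.2,"ty":0,"tz":0.1,"roll":0,"jaw":0.1},{"tx":-0.1,"ty":0,"tz":0.05,"roll":0,"jaw":0.1},{"tx":0,"ty":0,"tz":0,"roll":0,"jaw":0.1}]' >/dev/null;python3 d.py
python3 -m jog '[{"tx":0,"ty":0,"tz":0,"roll":0,"jaw":0.25},{"tx":0,"ty":0,"tz":0,"roll":0,"jaw":0.3},{"tx":0,"ty":0,"tz":0,"roll":0,"jaw":0.35},{"tx":0,"ty":0,"tz":0,"roll":0,"jaw":0.4},{"tx":0,"ty":0,"tz":0,"roll":0,"jaw":0.4},{"tx":0,"ty":0,"tz":0,"roll":0,"jaw":0.4}]' >/dev/null;python3 d.py
python3 -m jog '[{"tx":0,"ty":0,"tz":0,"roll":0,"jaw":0.6},{"tx":0,"ty":0,"tz":0,"roll":0,"jaw":0.7},{"tx":0,"ty":0,"tz":0,"roll":0,"jaw":0.75},{"tx":0,"ty":0,"tz":0,"roll":0,"jaw":0.75}]' >/dev/null;python3 d.py
```

```text
t 35.95 p [540.1  29.1  79. ] head -0.03 tilt [ 0.0027 -0.0004] F [-0.09 -0.42 -1.41] open 0.197 gf 30.0
t 36.55 p [539.1  29.4  78.9] head -0.03 tilt [0.0003 0.0001] F [-0.25  0.01 -1.27] open 0.396 gf 0.0
t 36.95 p [539.   29.3  78.8] head -0.02 tilt [ 0.0001 -0.    ] F [ 0.27 -0.14 -0.21] open 0.676 gf 0.0
```

```bash
cd .;
python3 -m jog '[{"tx":0,"ty":0,"tz":-1,"roll":0,"jaw":0.75},{"tx":0,"ty":0,"tz":-2,"roll":0,"jaw":0.75},{"tx":0,"ty":0,"tz":-4,"roll":0,"jaw":0.75},{"tx":-1,"ty":2,"tz":-4.5,"roll":0,"jaw":0.75},{"tx":-1,"ty":4,"tz":0,"roll":0,"jaw":0.75},{"tx":-1,"ty":4.5,"tz":0,"roll":0,"jaw":0.75},{"tx":-1,"ty":4.5,"tz":0,"roll":0,"jaw":0.75},{"tx":0,"ty":4.5,"tz":0,"roll":0,"jaw":0.75}]' >/dev/null
python3 -m jog '[{"tx":0,"ty":2,"tz":0,"roll":0,"jaw":0.75},{"tx":0,"ty":0,"tz":0,"roll":0,"jaw":0.75},{"tx":0,"ty":0,"tz":0,"roll":0,"jaw":0.75}]' >/dev/null;python3 d.py
python3 - <<'E'
from h import *
np.set_printoptions(precision=4,suppress=True)
C={n:capture(n) for n in("side","top")}
for n,c in C.items():
    for t,z in(("tab",.048),("clip",.018),("levers",.078),("slide",.008)):
        print(n,t,[(round(d["p"],2),atz(c,d["point"][1],d["point"][0],z)[:2]) for d in landmark_of(n,t)[:3]])
    for t in("clip",): print([(round(d["p"],2),d["bbox"]) for d in trace(n,t)[:2]])
    P=np.vstack([xf(b,(.539,.0295,0),.018) for b in(bx(-10,10,-9,9,0,30),bx(-10,10,-17,17,60,70))]); q=proj(c,P); print(n,"expected bbox",q.min(0),q.max(0)-q.min(0))
E
```

```text
t 38.05 p [ 498.5 -185.3  193.9] head -0.09 tilt [-0.0003  0.0007] F [-0.83  1.05  0.39] open 0.75 gf 0.0
side tab [(0.66, array([0.3624, 0.2487])), (0.64, array([0.3246, 0.5438])), (0.59, array([ 0.5537, -0.0144]))]
side clip [(0.58, array([0.5461, 0.0265]))]
side levers [(0.65, array([0.5443, 0.0215]))]
side slide [(0.81, array([0.3524, 0.4923])), (0.67, array([0.548 , 0.0279])), (0.62, array([0.3347, 0.2959]))]
[(0.54, [283.8, 192.9, 27.7, 11.7]), (0.45, [310.6, 198.3, 9.9, 25.5])]
side expected bbox [310.5027 194.6884] [11.6233 27.0664]
top tab [(0.86, array([0.3581, 0.2408])), (0.84, array([0.324 , 0.5422])), (0.59, array([0.7388, 0.1613]))]
top clip [(0.62, array([ 0.7058, -0.2673])), (0.39, array([0.551 , 0.0339]))]
top levers [(0.58, array([0.5429, 0.03  ]))]
top slide [(0.69, array([ 0.6105, -0.0054])), (0.69, array([0.3673, 0.4763])), (0.56, array([0.3305, 0.3017]))]
[(0.64, [298.5, 196.6, 11.3, 8.7])]
top expected bbox [298.4839 195.4286] [11.2882  9.7361]
```

```bash
python3 -c "from rig import *; print(hand_in())"
```

```text
the job is handed in; nothing more can be done
None
```

The job is handed in at about 38 s of the 67 s allowed: the slide is pushed fully against the hidden stop, about 49 mm past the hood's mouth, and the clip is down about 27 mm over the tall wall, about 1 mm behind the tab.

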